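# Lay the scale rule flush along a wood sample for its photograph

### The arm

A 7-joint arm with a two-finger parallel gripper is mounted at the origin on the work surface. World frame = base frame: x ahead of the robot, y to its left, z up, the work surface at z = 0. Lengths are in mm, angles in degrees, forces in N, time in s.
With the tool pointing down it reaches from about 400 to 900 mm from the base axis. Payload 5.5 kg.
Tool frame: the origin (TCP) lies midway between the tips of the shut fingers; the grasp point (between the pads) lies 19 mm behind it; z points along the fingers, y is the line along which they close (so a half turn about z gives the same grasp; the last joint's range is limited). The gripper opens to 92 mm and grips with 3 to 60 N. Pads are 19 mm wide; open, the fingers measure 130 mm over their backs; the gripper's body (75 mm by 190 mm) begins 47 mm behind the grasp point.
Start: joints at [-60.55, 28.699, -24.465, 88.831, 12.651, 65.22, -12.049], TCP at [161.277, 629.675, 205.329] pointing down, gripper open.
Joint ranges: [-164.97, 164.97], [-17.58, 116.51], [-87.97, 89.64], [11.32, 138.91], [-80.73, 260.73], [10.89, 115.49], [-147.41, 147.41]. Speed limits (degrees/s): [147.25, 147.25, 180, 180, 180, 180, 180].

### API

Orientations are given as [roll, pitch, yaw] about the fixed x, y, z axes, in that order (R = Rz(yaw) Ry(pitch) Rx(roll)).
In Python, from station import * gives the robot as it stands.
- The arm moves only by the tool play_rows, never from a script. Its argument "increments" is a list of rows, each a list of 3 entries, a list of its own where there are three numbers: the shift along the tool's x, y, z each as a share of 0.2 m, from -1 to 1, then the turn, a rotation vector about the tool's x, y, z each as a share of 2 pi rad, from -1 to 1, then the closure, from -1 (fully open) to 1 (shut). In form: [[[dx, dy, dz], [ax, ay, az], grip], ...]. A call has 1 to 10 rows; each row is the pose to reach, as a shift and turn from the pose commanded when the call began, along the tool's axes at that moment, turning the shorter way round; what a row does not reach only later rows make up. A row lasts 1/12 s, in which the tool goes at most 41.7 mm and 7.16 degrees, less where a joint would pass 70% of its speed; a pose out of reach is approached as far as the arm can. A call with a number of a shift or a turn outside -1 to 1 is refused whole. A call with a gripper value outside its range is refused whole. The fingers move at their own pace and stop on an object; "squeeze" is the grip in N (left out, the last holds). Time passes only in rows, so rows that repeat a pose let the fingers close. It gives the time, the measured TCP pose, the force, the opening and the grip force at its end, in the units of the state.
- sense(): the state, without advancing time (a new reading comes with each control period).
- capture(name): name is "scene" or "side" or "wrist"; returns a dict with "frame" (480x640x3 uint8, red, green, blue), "fx", "fy", "cx", "cy" (pixels), "extrinsics" (4x4, takes a point from world to camera coordinates). Camera axes: x right, y down, z forward; pixel columns grow to the right and rows downward; lengths in mm; the calibration is good to about 2 mm. A picture is of the moment at which its call begins. There is no depth.
- sign_off(): hands the job in; it is judged then, once.
The state is a dict: "time_s": time; "joints": joint angles; "qd": joint speeds; "effort": joint torques, N m; "position": TCP position; "eef_rot": TCP orientation; "contact_force": force on the tool from outside, world axes, zero at the start; "torque": the same for the moment, N m; "grip_width": opening from 0.0 (shut) to 1.0 (fully open); "grip_force": force on a finger pad.
Only numpy, scipy, OpenCV 4.12 (cv2) and the standard library are available. Lean on these libraries where they do the work, as an engineer would, in place of code of your own. Each camera call takes 0.05 s, during which the arm holds its last target. There are 200 camera calls.

### The job

Get the wood sample ready to be photographed with a scale: pick up the aluminium rule from the bench, lay it flat on the black specimen board and slide it flush against the sample's straight sawn long face, graduated edge to the wood, with the rule's zero end level with the sample's square-cut end. The sample is already framed, so do not shift it, and leave the slide box, glass dish and bottle where they stand.

Things in the scene. Friction and masses are not known exactly. Their poses are not given: they have to be found in the camera images.
- board: Flat black rubber-faced specimen board lying on the bench, 260 x 320 mm and 12 mm high, fixed. Origin: centre of its underside; x along the 260 mm side, y along the 320 mm side, z up; its top is at z = 12 mm.
- sample_mid (a point): Wood sample lying loose and flat on the board, 98 x 155 x 36 mm, 0.45 to 0.7 kg (a push of some 2 to 5 N starts it sliding). Point half-way up, 45 mm from the straight sawn face, 80 mm from the square-cut end. +x points out of the pale sawn long face (155 mm long), -y out of the square-cut end; -x side is rough dark bark (to x = -53 mm), +y end slants back from the sawn face; z up.
- sample_corner (a point): The upright corner of the sample where the sawn long face meets the square-cut end, half-way up (18 mm above the board). Axes as the sample: +x out of the sawn face, the face runs from here towards +y.
- rule_mid (a point): Centre (3 mm up) of the aluminium rule: a loose flat bar 32 x 200 x 6 mm, 0.09 to 0.13 kg, at first flat on the bench left or right of the board. y along its length, +y to the end with the 10 mm hanging hole, -y to the zero end; -x to the edge with the black graduations, +x to the plain edge; z up (marked face).
- rule_zero (a point): Zero corner of the rule: where its graduated edge (x = -16 mm of the rule) meets its zero end (y = -100 mm), half-way through its thickness. Axes as the rule.
- rule_150 (a point): Point on the rule's graduated edge 150 mm from the zero end, half-way through its thickness. Axes as the rule.
- slide_box_mid (a point): Bystander: centre of a closed grey and white slide box, 92 x 142 x 34 mm, on the bench on the other side of the board from the rule.
- dish_mid (a point): Bystander: centre of a lidded glass dish, 100 mm across, 18 mm high, beyond the board on the left (+y).
- bottle_mid (a point): Bystander: centre of a capped amber dropper bottle, 42 mm across, 95 mm high, beyond the board on the right (-y).
Not all that is in view belongs to the job. Of the things like the part that bears rule_mid, leave any that is green or purple; of the rest the larger one is meant.

How it is judged (in metres and radians):
At the end, for the whole second after the job is handed in: Rule flat on the board, marks up; its graduated edge within 2 mm of the sawn face at the zero end and at the 150 mm mark; its zero end within 4 mm of level with the square-cut end; sample flat, within 10 mm of its start; both at rest (angle between rule_mid's own z axis and vertical below 0.03 rad and z of rule_mid in the frame of board between 0.0125 and 0.018 m and x of rule_zero in the frame of sample_corner between -0.003 and 0.002 m and x of rule_150 in the frame of sample_corner between -0.003 and 0.002 m and y of rule_zero in the frame of sample_corner between -0.004 and 0.004 m and angle between sample_corner's own z axis and vertical below 0.05 rad and distance of sample_mid from where it was at the start of the episode below 0.01 m and linear speed of each of rule, sample below 0.01 m/s); the robot touches nothing.
It fails at once if the sample is shifted more than 10 mm or tipped up (distance of sample_mid from where it was at the start of the episode above 0.01 m or angle between sample_mid's own z axis and vertical above 0.15 rad).
It fails at once if the slide box, dish or bottle is moved more than 20 mm (distance of any of slide_box_mid, dish_mid, bottle_mid from where it was at the start of the episode above 0.02 m).
It also fails if it takes over 54 s, if anything falls off the work surface, if the arm or the gripper's body presses on something with over 40 N, if the wrist force passes 120 N, or if a joint passes its speed limit or range.

## Working session

There is one attempt and no reset: what is moved stays moved. The work goes in short steps, Python scripts to look and compute and a tool call to move; the robot and the scene stay as the last step left them, time stands still between calls to the robot, and variables do not carry over. Pictures are saved under pics/ and viewed, at most 10 in all, crops included, and the job is handed in when it is done.

Besides the shell and the picture viewer there is one more tool, called by a JSON object that holds its "fn" and its "kwargs". play_rows: Moves the arm, as the interface text tells. Shift numbers are shares of 0.2 m and turn numbers shares of 2 pi rad, none past 1 either way. Its arguments: {"type":"object","properties":{"increments":{"type":"array"},"squeeze":{"type":"number"}},"required":["increments"]}

```bash
mkdir -p pics; ls; python3 - <<'E'
from station import *
import cv2,numpy as np
s=sense();print({k:np.round(v,3).tolist() for k,v in s.items()})
for n in ["scene","side"]:
    c=capture(n);cv2.imwrite(f"pics/{n}0.png",c["frame"][:,:,::-1]);print(n,c["fx"],c["fy"],c["cx"],c["cy"],np.round(c["extrinsics"],3).tolist())
E
```

```text
pics
{'time_s': 0.0, 'joints': [-60.549, 28.753, -24.452, 88.893, 12.652, 65.217, -12.05], 'qd': [0.102, 0.04, -0.075, 0.022, -0.058, -0.016, 0.051], 'effort': [0.001, -56.658, -5.816, -27.911, -0.069, 0.031, 0.0], 'position': [161.199, 628.931, 204.275], 'eef_rot': [-179.89, -0.002, 165.632], 'contact_force': [-0.873, 0.08, -0.245], 'torque': [-0.006, 0.014, 0.033], 'grip_force': 0.0, 'grip_width': 0.996}
scene 603.6235899764276 603.6235899764276 324.7043675150606 242.54239164976227 [[-0.083, 0.996, 0.012, -74.474], [0.847, 0.077, -0.527, -393.956], [-0.526, -0.034, -0.85, 1757.237], [0.0, 0.0, 0.0, 1.0]]
side 624.8468608688788 624.8468608688788 319.95515937782903 232.52488852834293 [[-0.997, -0.076, 0.009, 496.365], [-0.048, 0.54, -0.84, 12.29], [0.059, -0.838, -0.542, 1797.002], [0.0, 0.0, 0.0, 1.0]]
```

View pics/scene0.png

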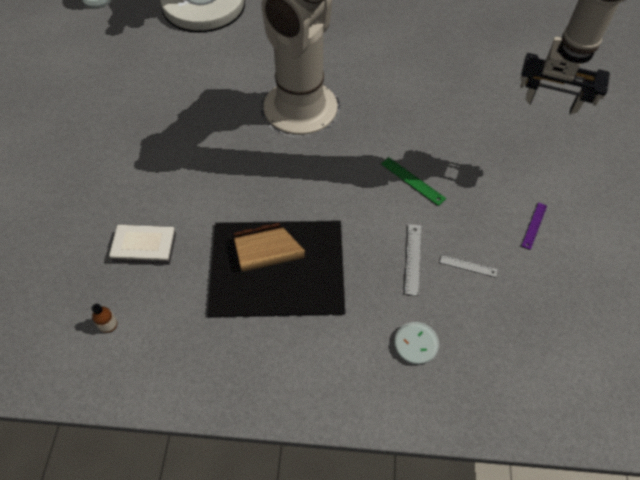

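View pics/side0.png

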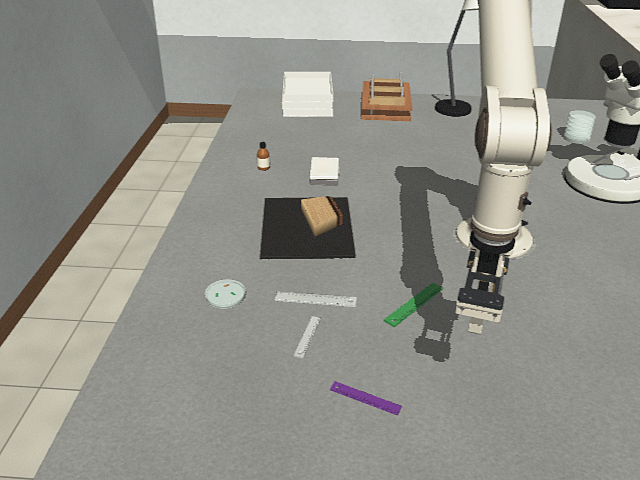

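The scene shows four rule-like things: green (413,180), purple (534,226), a small grey one (468,266) and a large grey one (413,259). Green and purple are excluded. The large grey one looks longer, so it is the candidate. The board is centred at (277,268), with the sample at (268,247) and its pale sawn face towards the bottom of the image. I'll confirm with an enlarged crop.

```bash
cat > h.py <<'E'
from station import *
import cv2,numpy as np
def ray(c,u,v,z):
    E=np.array(c["extrinsics"]);R,t=E[:3,:3],E[:3,3];o=-R.T@t
    d=R.T@np.array([(u-c["cx"])/c["fx"],(v-c["cy"])/c["fy"],1]);return o+d*(z-o[2])/d[2]
def proj(c,P):
    E=np.array(c["extrinsics"]);p=np.atleast_2d(P)@E[:3,:3].T+E[:3,3]
    return np.c_[c["fx"]*p[:,0]/p[:,2]+c["cx"],c["fy"]*p[:,1]/p[:,2]+c["cy"]]
def grab(n,f):
    c=capture(n);cv2.imwrite(f"pics/{f}.png",c["frame"][:,:,::-1]);return c
E
python3 - <<'E'
from h import *
c=capture("scene");I=c["frame"]
g=I.astype(int);m=((g.min(2)>150)).astype(np.uint8)
n,l,st,ce=cv2.connectedComponentsWithStats(m)
for i in range(1,n):
    if st[i,4]>100 and 380<ce[i][0]<510 and 200<ce[i][1]<300:
        pts=np.argwhere(l==i)[:,::-1]
        W=np.array([ray(c,u,v,6)[:2] for u,v in pts],np.float32)
        print(ce[i],cv2.minAreaRect(W))
def W(u,v,z):return np.round(ray(c,u,v,z)[:2],1)
print("board",[W(*p,12) for p in [(213,223),(340,222),(344,312),(209,316)]])
print("samp top",[W(*p,48) for p in [(243,264),(303,247),(285,227),(235,240)]],W(242,270,12),W(303,258,12))
print("box",W(140,244,34),"bottle",W(104,325,0),"dish",W(416,342,18))
A=cv2.resize(I[205:325,200:350],None,fx=4,fy=4,interpolation=2)
B=cv2.resize(I[205:325,390:510],None,fx=4,fy=4,interpolation=2)[:, :200+0]
cv2.imwrite("pics/crop.png",np.hstack([A,B])[:,:800,::-1])
E
```

```text
[465.37583893 265.24161074] ((492.21026611328125, 460.62030029296875), (113.61173248291016, 11.189783096313477), 78.61998748779297)
board [array([ 430.2, -173. ]), array([397.9, 146.8]), array([647.5, 173.6]), array([ 685.2, -135.8])]
samp top [array([561.6, -72.3]), array([502.1,  63.8]), array([449.,  14.]), array([ 497.3, -101.8])] [558.3 -79. ] [511.7  64.1]
box [ 520.9 -332.2] bottle [ 723.7 -374.6] dish [709.8 339.8]
```

View pics/crop.png

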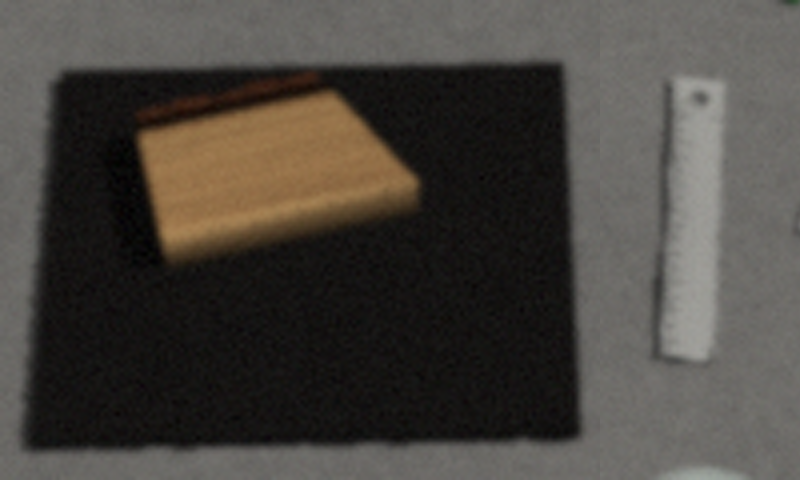

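The crop shows the large grey rule clearly bigger than the other grey one, with its hole towards the robot (565,98 in the crop), zero end away from the robot, and ticks on the board side. That is the one meant. The sample's sawn face looks away from the robot, its square end lies to -y, and its sharp corner is at crop (165,262).

```bash
cat >> h.py <<'E'
from scipy.spatial.transform import Rotation as Ro
def go(p,yaw):
    s=sense();R=Ro.from_euler("xyz",s["eef_rot"],degrees=True);T=Ro.from_euler("xyz",[180,0,yaw],degrees=True)
    d=R.inv().apply(np.array(p)-s["position"])/200;a=(R.inv()*T).as_rotvec()/(2*np.pi)
    print("shift",d.round(4),"turn",a.round(4),"yaw",s["eef_rot"].round(2) if hasattr(s["eef_rot"],"round") else s["eef_rot"])
E
python3 - <<'E'
from h import *
c=capture("scene")
k=np.array([(672,77),(725,80),(715,360),(660,355)],float);uv=np.c_[390+(k[:,0]-600)/4,205+k[:,1]/4]
P=np.array([ray(c,u,v,6)[:2] for u,v in uv]);print(P.round(1),P.mean(0))
print(cv2.minAreaRect(P.astype(np.float32)))
go([480,320,220],170)
E
```

```text
[[384.9 320. ]
 [384.1 353.7]
 [584.6 347.6]
 [584.2 315. ]] [484.47535981 334.04012681]
((484.17791748046875, 334.3155822753906), (33.68753433227539, 200.97215270996094), 88.56652069091797)
shift [-1.9277 -1.1023 -0.0755] turn [-0.0002 -0.     -0.0121] yaw [-179.93   -0.    165.63]
```

{"fn": "play_rows", "kwargs": {"increments": [[[-0.95,-0.55,0],[0,0,0],-1],[[-0.95,-0.55,0],[0,0,0],-1],[[-0.95,-0.55,0],[0,0,0],-1],[[-0.95,-0.55,0],[0,0,0],-1],[[-0.95,-0.55,0],[0,0,0],-1],[[-0.95,-0.55,0],[0,0,0],-1],[[-0.95,-0.55,0],[0,0,0],-1]]}}

```text
time_s: 0.78
position: [322.8, 471.8, 205.0]
eef_rot: [-179.9, 0.1, 165.1]
contact_force: [-0.5, -0.2, 0.4]
grip_width: 1.002
grip_force: 0.0
```

{"fn": "play_rows", "kwargs": {"increments": [[[-0.95,-0.5,0],[0,0,0],-1],[[-0.95,-0.5,0],[0,0,0],-1],[[-0.95,-0.5,0],[0,0,0],-1],[[-0.95,-0.5,0],[0,0,0],-1],[[-0.95,-0.5,0],[0,0,0],-1],[[-0.95,-0.5,0],[0,0,0],-1],[[-0.95,-0.5,0],[0,0,0],-1],[[-0.95,-0.5,0],[0,0,0],-1]]}}

```text
time_s: 1.45
position: [476.4, 333.3, 205.1]
eef_rot: [180.0, -0.1, 165.7]
contact_force: [-2.2, -0.0, 0.3]
grip_width: 1.001
grip_force: 0.0
```

```bash
python3 - <<'E'
from h import *
c=grab("wrist","w1");print(np.round(c["extrinsics"],3).tolist(),c["fx"],c["cx"],c["cy"])
s=sense();print(s["position"],s["time_s"]);go([484,334,150],178.4)
E
```

```text
[[0.247, 0.969, 0.002, -441.961], [0.921, -0.236, 0.31, -399.418], [0.301, -0.075, -0.951, 273.533], [0.0, 0.0, 0.0, 1.0]] 354.4845150099098 322.0541232843395 233.16658875179965
[475.48646016 334.20750594 205.18343242] 1.5
shift [-0.0419  0.0092  0.2759] turn [ 0.0002 -0.0002 -0.035 ] yaw [ 1.7995e+02 -9.0000e-02  1.6579e+02]
```

View pics/w1.png

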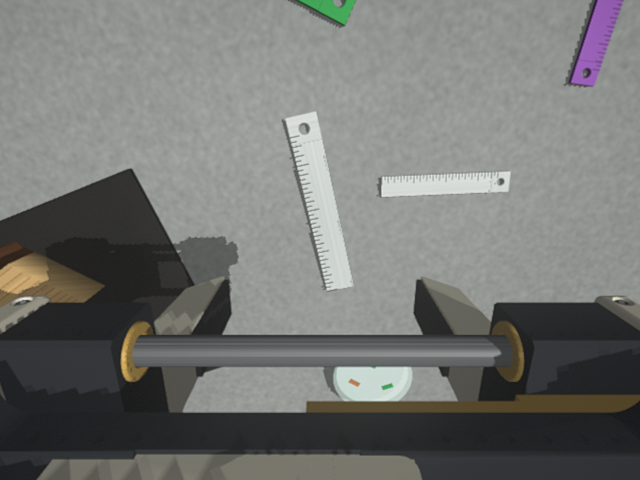

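The wrist view shows the large rule with its hole at (304,128), zero end at (340,289) and ticks on the left, board side.

```bash
cat >> h.py <<'E'
def rule(c,z,near,th=150,amin=400):
    m=(c["frame"].min(2)>th).astype(np.uint8);m=cv2.morphologyEx(m,cv2.MORPH_CLOSE,np.ones((7,7)))
    n,l,st,ce=cv2.connectedComponentsWithStats(m)
    i=min((i for i in range(1,n) if st[i,4]>amin),key=lambda i:np.hypot(*(ce[i]-near)))
    P=np.array([ray(c,u,v,z)[:2] for v,u in np.argwhere(l==i)],np.float32)
    return st[i],cv2.minAreaRect(P),cv2.boxPoints(cv2.minAreaRect(P))
E
python3 - <<'E'
from h import *
c=capture("wrist")
for th in (140,170):print(rule(c,6,(318,200),th))
E
```

```text
(array([     0,      0,    640,    334, 167431], dtype=int32), ((470.00164794921875, 350.0643310546875), (738.093994140625, 357.3670654296875), 75.86454772949219), array([[206.60161 ,  35.828888],
       [553.148   , -51.445526],
       [733.4017  , 664.2998  ],
       [386.8553  , 751.5742  ]], dtype=float32))
(array([ 284,  113,   69,  179, 5103], dtype=int32), ((486.5174255371094, 331.41339111328125), (32.82622528076172, 200.6351776123047), 88.22647094726562), array([[385.73993, 318.11288],
       [586.279  , 311.9034 ],
       [587.2949 , 344.7139 ],
       [386.75586, 350.92337]], dtype=float32))
```

{"fn": "play_rows", "kwargs": {"increments": [[[-0.05,0,0.2],[0,0,-0.02],-0.2],[[-0.053,0.002,0.4],[0,0,-0.0345],-0.2],[[-0.053,0.002,0.6],[0,0,-0.0345],-0.2],[[-0.053,0.002,0.8],[0,0,-0.0345],-0.2],[[-0.053,0.002,0.8],[0,0,-0.0345],-0.2],[[-0.053,0.002,0.8],[0,0,-0.0345],-0.2],[[-0.053,0.002,0.8],[0,0,-0.0345],-0.2]]}}

```text
time_s: 2.13
position: [487.8, 332.1, 47.3]
eef_rot: [179.9, 0.1, 178.2]
contact_force: [0.5, -0.0, 0.1]
grip_width: 0.606
grip_force: 0.0
```

```bash
python3 - <<'E'
from h import *
c=grab("wrist","w2")
try:
    print(rule(c,6,(320,250),170))
except Exception as e:print(e)
print(sense()["grip_width"]);go([486,332,2],178.3)
E
```

```text
(array([  291,    86,    57,   249, 10412], dtype=int32), ((469.5001525878906, 331.8390808105469), (32.54015350341797, 166.32362365722656), 88.20240783691406), array([[385.8689 , 318.18567],
       [552.11066, 312.96832],
       [553.1314 , 345.4925 ],
       [386.88965, 350.70984]], dtype=float32))
0.6048467029560342
shift [ 0.015  -0.003   0.2317] turn [ 0.0005  0.0006 -0.0004] yaw [179.82   0.2  178.15]
```

View pics/w2.png

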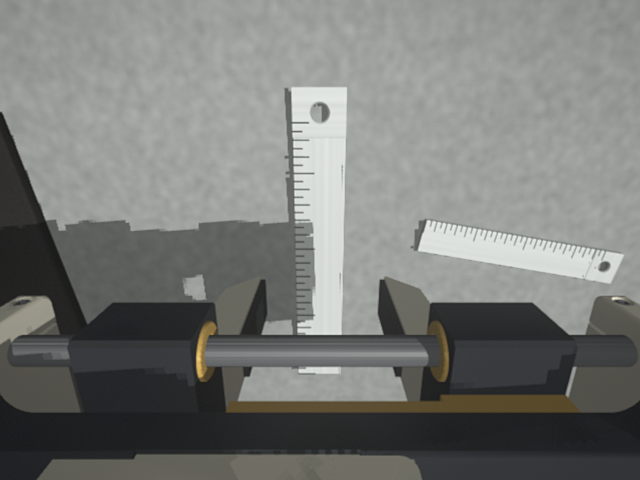

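The rule is centred between the fingers, with hole end at (319,110) and tick edge on the left, and the small rule is clear on the right. I'll descend and grip.

{"fn": "play_rows", "kwargs": {"increments": [[[0.01,-0.003,0.12],[0,0,0],-0.2],[[0.012,-0.003,0.2],[0,0,0],-0.2],[[0.012,-0.003,0.23],[0,0,0],-0.2],[[0.012,-0.003,0.23],[0,0,0],-0.2],[[0.012,-0.003,0.23],[0,0,0],1],[[0.012,-0.003,0.23],[0,0,0],1],[[0.012,-0.003,0.23],[0,0,0],1],[[0.012,-0.003,0.23],[0,0,0],1],[[0.012,-0.003,0.23],[0,0,0],1],[[0.012,-0.003,0.23],[0,0,0],1]], "squeeze": 15}}

```text
time_s: 3.02
position: [485.4, 329.3, -0.3]
eef_rot: [180.0, 0.0, 178.0]
contact_force: [-0.5, 1.0, -0.4]
grip_width: 0.219
grip_force: 0.0
```

```bash
python3 - <<'E'
from h import *
c=grab("wrist","w3");s=sense();print(s["grip_width"],s["grip_force"],s["position"],s["contact_force"])
print(rule(c,6,(320,250),170))
E
```

```text
0.1739835074146813 0.0 [485.367998   329.19021327  -0.49458334] [ 0.91236961  0.35491744 -0.15157447]
(array([  288,    83,    75,   163, 10151], dtype=int32), ((425.3085021972656, 333.9734191894531), (34.03705978393555, 77.88739013671875), 88.51749420166016), array([[385.93753, 317.96814],
       [463.79886, 315.95306],
       [464.67947, 349.9787 ],
       [386.81815, 351.99377]], dtype=float32))
```

View pics/w3.png

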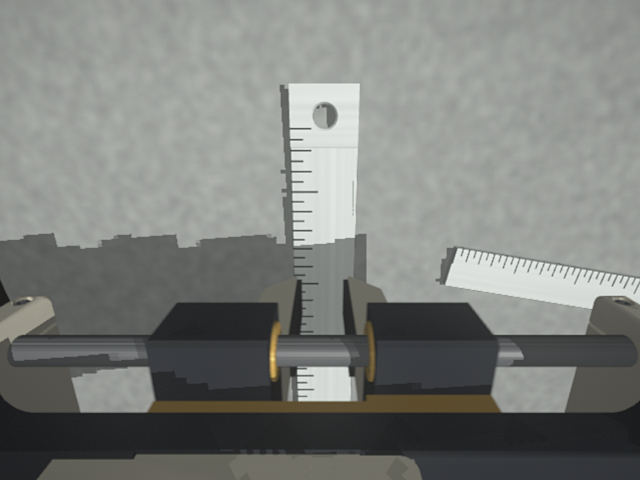

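```bash
python3 - <<'E'
from h import *
c=capture("wrist");s=sense();print(s["grip_width"],s["grip_force"])
R=Ro.from_euler("xyz",s["eef_rot"],degrees=True)
for x in (-10,0,10):
  for z in (0,-10,-19,-30,-45):
    h=46*s["grip_width"]
    print(x,z,proj(c,np.array(s["position"])+R.apply([[x,-h,z],[x,h,z]])).round().tolist())
print(c["extrinsics"].round(2))
E
```

```text
0.12674067957556664 0.0
-10 0 [[310.0, 293.0], [331.0, 293.0]]
-10 -10 [[310.0, 302.0], [331.0, 302.0]]
-10 -19 [[309.0, 310.0], [332.0, 310.0]]
-10 -30 [[308.0, 322.0], [332.0, 322.0]]
-10 -45 [[307.0, 341.0], [333.0, 341.0]]
0 0 [[310.0, 277.0], [331.0, 277.0]]
0 -10 [[309.0, 285.0], [331.0, 285.0]]
0 -19 [[309.0, 293.0], [332.0, 293.0]]
0 -30 [[308.0, 304.0], [332.0, 304.0]]
0 -45 [[307.0, 321.0], [334.0, 321.0]]
10 0 [[310.0, 260.0], [331.0, 260.0]]
10 -10 [[309.0, 267.0], [332.0, 267.0]]
10 -19 [[309.0, 275.0], [332.0, 275.0]]
10 -30 [[308.0, 285.0], [333.0, 285.0]]
10 -45 [[306.0, 301.0], [334.0, 301.0]]
[[ 3.0000e-02  1.0000e+00  0.0000e+00 -3.4607e+02]
 [ 9.5000e-01 -3.0000e-02  3.1000e-01 -4.2581e+02]
 [ 3.1000e-01 -1.0000e-02 -9.5000e-01  4.8220e+01]
 [ 0.0000e+00  0.0000e+00  0.0000e+00  1.0000e+00]]
```

Fingers are closing over the rule's top with no force. The tips of the open fingers sit higher than the shut-finger TCP, about 20 mm by the picture. I'll reopen and go lower, watching the force.

{"fn": "play_rows", "kwargs": {"increments": [[[0,0,0],[0,0,0],-0.2],[[0,0,0],[0,0,0],-0.2],[[0,0,0],[0,0,0],-0.2],[[0,0,0],[0,0,0],-0.2],[[0,0,0],[0,0,0],-0.2],[[0,0.01,0.02],[0,0,0],-0.2],[[0,0.01,0.03],[0,0,0],-0.2],[[0,0.01,0.03],[0,0,0],-0.2]]}}

```text
time_s: 3.78
position: [484.8, 331.1, -7.4]
eef_rot: [-180.0, -0.1, 178.1]
contact_force: [-0.1, -0.0, 0.9]
grip_width: 0.594
grip_force: 0.0
```

{"fn": "play_rows", "kwargs": {"increments": [[[0,0,0.01],[0,0,0],-0.2],[[0,0,0.02],[0,0,0],-0.2],[[0,0,0.02],[0,0,0],-0.2]]}}

```text
time_s: 4.03
position: [485.0, 330.9, -11.2]
eef_rot: [-180.0, -0.0, 178.1]
contact_force: [0.2, 0.6, -0.1]
grip_width: 0.599
grip_force: 0.0
```

{"fn": "play_rows", "kwargs": {"increments": [[[0,0,0.01],[0,0,0],-0.2],[[0,0,0.015],[0,0,0],-0.2],[[0,0,0.015],[0,0,0],-0.2]]}}

```text
time_s: 4.28
position: [485.1, 331.1, -13.9]
eef_rot: [-180.0, -0.0, 178.1]
contact_force: [0.9, -0.0, 0.0]
grip_width: 0.6
grip_force: 0.0
```

{"fn": "play_rows", "kwargs": {"increments": [[[0,0,0.01],[0,0,0],-0.2],[[0,0,0.015],[0,0,0],-0.2],[[0,0,0.015],[0,0,0],-0.2]]}}

```text
time_s: 4.53
position: [485.1, 331.1, -17.0]
eef_rot: [-180.0, -0.0, 178.1]
contact_force: [0.0, 0.3, -0.1]
grip_width: 0.599
grip_force: 0.0
```

{"fn": "play_rows", "kwargs": {"increments": [[[0,0,0.005],[0,0,0],-0.2],[[0,0,0.01],[0,0,0],-0.2],[[0,0,0.01],[0,0,0],-0.2]]}}

```text
time_s: 4.78
position: [485.2, 331.1, -18.9]
eef_rot: [-180.0, -0.0, 178.1]
contact_force: [0.0, 0.6, 0.1]
grip_width: 0.598
grip_force: 0.0
```

{"fn": "play_rows", "kwargs": {"increments": [[[0,0,0],[0,0,0],1],[[0,0,0],[0,0,0],1],[[0,0,0],[0,0,0],1],[[0,0,0],[0,0,0],1],[[0,0,0],[0,0,0],1]], "squeeze": 15}}

```text
time_s: 5.2
position: [485.3, 331.1, -18.6]
eef_rot: [-180.0, -0.0, 178.1]
contact_force: [-0.9, 0.6, 0.2]
grip_width: 0.344
grip_force: 15.0
```

Gripped at 31.6 mm with 15 N. Lifting.

{"fn": "play_rows", "kwargs": {"increments": [[[0,0,-0.03],[0,0,0],1],[[0,0,-0.1],[0,0,0],1],[[0,0,-0.25],[0,0,0],1],[[0,0,-0.4],[0,0,0],1],[[0,0,-0.5],[0,0,0],1],[[0,0,-0.5],[0,0,0],1],[[0,0,-0.5],[0,0,0],1]], "squeeze": 25}}

```text
time_s: 5.78
position: [486.6, 332.0, 83.8]
eef_rot: [179.9, 0.2, 178.0]
contact_force: [0.1, -0.2, -2.7]
grip_width: 0.34
grip_force: 25.0
```

```bash
cat > look.py <<'E'
from h import *
import sys
c=capture("scene");side=capture("side");s=sense();print(s["position"],s["eef_rot"],s["grip_width"],s["grip_force"],s["contact_force"])
I=c["frame"];A=cv2.resize(I[205:325,200:350],None,fx=4,fy=4,interpolation=2)
np.savez("last.npz",**{k:np.array(v) for k,v in c.items()})
# wood segmentation, scene + side
for n,c in (("scene",c),("side",side)):
    f=c["frame"].astype(int);m=((f[...,0]-f[...,2])>45).astype(np.uint8)
    k,l,st,ce=cv2.connectedComponentsWithStats(m)
    b=(ray(c,0,0,0),);q=proj(c,[[530,0,40]])[0]
    i=min((i for i in range(1,k) if st[i,4]>150),key=lambda i:np.hypot(*(ce[i]-q)))
    P=np.argwhere(l==i)[:,::-1].astype(np.int32);h=cv2.convexHull(P);a=cv2.approxPolyDP(h,2.0,True)[:,0]
    print(n,st[i],[(tuple(map(int,p)),ray(c,*p,48)[:2].round(1).tolist(),ray(c,*p,12)[:2].round(1).tolist()) for p in a])
    cv2.imwrite(f"pics/{n}_now.png",c["frame"][:,:,::-1])
E
python3 look.py
```

```text
[484.77604314 330.58861828  81.051644  ] [-1.79957872e+02 -3.85501006e-02  1.78046148e+02] 0.342849525768435 24.999738335609436 [-0.29246732 -0.60912633 -1.76064599]
scene [237 249  16  19 161] [((246, 267), [569.0, -64.0], [549.2, -70.6]), ((241, 266), [567.4, -76.1], [547.5, -83.1]), ((237, 249), [522.0, -92.9], [500.8, -100.4]), ((242, 250), [523.7, -80.6], [502.5, -87.7]), ((252, 260), [548.9, -52.8], [528.5, -59.1])]
side [ 361   78   51   43 1561] [((410, 120), [207.8, -727.5], [200.8, -814.9]), ((361, 118), [395.3, -729.1], [395.6, -816.6]), ((362, 94), [396.6, -989.8], [396.9, -1087.4]), ((374, 78), [347.0, -1196.8], [345.4, -1302.3]), ((398, 79), [240.2, -1194.2], [234.5, -1299.6]), ((408, 83), [197.9, -1145.9], [190.5, -1249.5])]
```

{"fn": "play_rows", "kwargs": {"increments": [[[-0.2,-0.15,-0.35],[0,0,0],1],[[-0.74,-0.95,-0.35],[0,0,0],1],[[-0.74,-0.95,-0.35],[0,0,0],1],[[-0.74,-0.95,-0.35],[0,0,0],1],[[-0.74,-0.95,-0.35],[0,0,0],1],[[-0.74,-0.95,-0.35],[0,0,0],1],[[-0.74,-0.95,-0.35],[0,0,0],1],[[-0.74,-0.95,-0.35],[0,0,0],1]]}}

```text
time_s: 6.55
position: [629.0, 128.9, 150.0]
eef_rot: [-179.8, -0.0, 177.5]
contact_force: [-0.0, -0.3, -0.4]
grip_width: 0.34
grip_force: 25.0
```

{"fn": "play_rows", "kwargs": {"increments": [[[0,-0.1,0],[0,0,0.019],1],[[0,-0.2,0],[0,0,0.038],1],[[0,-0.3,0],[0,0,0.057],1],[[0,-0.4,0],[0,0,0.076],1],[[0,-0.5,0],[0,0,0.095],1],[[0,-0.6,0],[0,0,0.114],1],[[0,-0.7,0],[0,0,0.133],1],[[0,-0.83,0],[0,0,0.152],1],[[0,-0.83,0],[0,0,0.171],1],[[0,-0.83,0],[0,0,0.189],1]]}}

```text
time_s: 7.38
position: [619.4, -31.2, 149.5]
eef_rot: [-179.8, -0.0, 109.5]
contact_force: [-0.5, 0.6, -0.8]
grip_width: 0.342
grip_force: 25.0
```

```bash
python3 - <<'E'
from h import *
c=grab("wrist","w4");s=sense();print(s["position"],s["eef_rot"],s["grip_width"],s["time_s"])
np.savez("w4.npz",**{k:np.array(v) for k,v in c.items()})
E
```

```text
[619.5212176  -29.38117576 149.4961727 ] [-1.79822597e+02 -9.35764398e-02  1.09271473e+02] 0.34372966883398864 7.4333
```

View pics/w4.png

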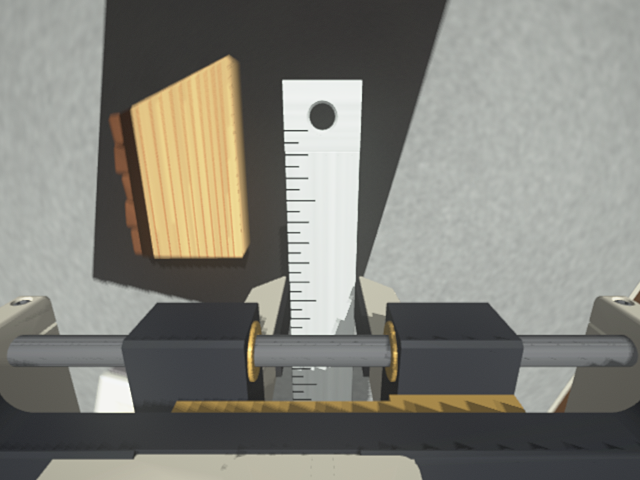

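The wrist view shows the sample with its slanted end at (233,56), face base line along (240,65)–(249,247) and square end at row 257. The held rule is parallel to it, with hole end at row 80 and graduated edge at columns 282–290 on the sample side.

```bash
cat > fit.py <<'E'
from h import *
def line(P):
    vx,vy,x,y=cv2.fitLine(np.array(P,np.float32),cv2.DIST_HUBER,0,.01,.01).ravel();return np.array([x,y]),np.array([vx,vy])
def sample(c,r=(75,240),cols=(165,232),zb=12,umax=275):
    f=c["frame"].astype(int);m=(f[...,0]-f[...,2]>35);m[:,umax:]=0
    R=[(np.flatnonzero(m[v])[-1]+1,v+.5) for v in range(*r) if m[v].any()]
    B=[(u+.5,np.flatnonzero(m[:300,u])[-1]+1) for u in range(*cols)]
    p,d=line([ray(c,*q,zb)[:2] for q in R]);e,g=line([ray(c,*q,48)[:2] for q in B])
    if d[1]<0:d=-d
    n=np.array([d[1],-d[0]])
    t=np.linalg.solve(np.c_[d,-g],e-p);C=p+t[0]*d
    print("face yaw",np.degrees(np.arctan2(-d[0],d[1])).round(2),"end dir",np.degrees(np.arctan2(g[1],g[0])).round(2)%180,"corner",C.round(1),[R[0],R[-1],B[0],B[-1]])
    return C,n,d
E
python3 - <<'E'
from fit import *
d=np.load("w4.npz");c={k:d[k] for k in d}
C,n,y=sample(c)
s=sense();zt=s["position"][2]+18.6+6
f=c["frame"].min(2)
L=[];Rr=[]
for v in range(90,270):
    w=np.flatnonzero(f[v,275:380]>150)+275
    L.append((w[0],v+.5));Rr.append((w[-1]+1,v+.5))
top=[(u+.5,np.flatnonzero(f[60:110,u]>150)[0]+60) for u in range(288,356)]
for nm,q in (("L",L),("R",Rr),("top",top)):
    p,dd=line([ray(c,*k,zt)[:2] for k in q]);print(nm,p.round(1),np.degrees(np.arctan2(dd[1],dd[0])).round(2)%180,"rel corner x,y",((p-C)@n).round(1),((p-C)@y).round(1))
print("tcp rel",((s["position"][:2]-C)@n).round(1),((s["position"][:2]-C)@y).round(1), zt)
E
```

```text
face yaw 19.5 end dir 19.61 corner [565.  -82.1] [(np.int64(239), 75.5), (np.int64(249), 239.5), (165.5, np.int64(259)), (231.5, np.int64(258))]
L [584.2  22.8] 109.85 rel corner x,y 53.0 92.5
R [618.5  32. ] 119.55 rel corner x,y 88.5 89.7
top [584.6  62.1] 19.54 rel corner x,y 66.6 129.4
tcp rel 68.9 31.5 174.09617269604263
```

```bash
python3 - <<'E'
from h import *
go([579.2,30.7,10],109.0)
E
```

```text
shift [ 0.349  -0.089   0.6983] turn [-0.0005 -0.0003  0.0008] yaw [-1.7982e+02 -9.0000e-02  1.0927e+02]
```

{"fn": "play_rows", "kwargs": {"increments": [[[0.2,-0.05,0.1],[0,0,0],1],[[0.349,-0.089,0.2],[-0.0005,0,0.0008],1],[[0.349,-0.089,0.35],[-0.0005,0,0.0008],1],[[0.349,-0.089,0.5],[-0.0005,0,0.0008],1],[[0.349,-0.089,0.62],[-0.0005,0,0.0008],1],[[0.349,-0.089,0.698],[-0.0005,0,0.0008],1],[[0.349,-0.089,0.698],[-0.0005,0,0.0008],1],[[0.349,-0.089,0.698],[-0.0005,0,0.0008],1]]}}

```text
time_s: 8.1
position: [578.5, 31.1, 10.1]
eef_rot: [-180.0, -0.1, 109.9]
contact_force: [0.5, 0.1, -0.1]
grip_width: 0.338
grip_force: 25.0
```

```bash
python3 - <<'E'
from h import *
s=sense();print(s["position"],s["contact_force"]);go([579.2,30.7,-6],109.0)
E
```

```text
[578.51096616  31.0630827   10.11918053] [ 0.45221531  0.07826048 -0.12236873]
shift [-0.003   0.0027  0.0806] turn [-0.0001 -0.0003  0.0025] yaw [-1.7996e+02 -1.0000e-01  1.0991e+02]
```

{"fn": "play_rows", "kwargs": {"increments": [[[-0.002,0.002,0.04],[0,0,0.001],1],[[-0.002,0.002,0.065],[0,0,0.001],1],[[-0.002,0.002,0.08],[0,0,0.001],1],[[-0.002,0.002,0.08],[0,0,0.001],1],[[-0.002,0.002,0.08],[0,0,0.001],1]]}}

```text
time_s: 8.52
position: [581.2, 29.6, -4.0]
eef_rot: [179.8, 0.0, 109.4]
contact_force: [-0.1, 0.1, -1.3]
grip_width: 0.34
grip_force: 25.0
```

{"fn": "play_rows", "kwargs": {"increments": [[[0,0,0.006],[0,0,0],1],[[0,0,0.012],[0,0,0],1],[[0,0,0.012],[0,0,0],1]]}}

```text
time_s: 8.77
position: [581.3, 29.6, -6.6]
eef_rot: [179.8, 0.0, 109.4]
contact_force: [-0.8, -0.2, -1.3]
grip_width: 0.343
grip_force: 25.0
```

{"fn": "play_rows", "kwargs": {"increments": [[[0,0,0.005],[0,0,0],1],[[0,0,0.008],[0,0,0],1],[[0,0,0.008],[0,0,0],1]]}}

```text
time_s: 9.02
position: [581.3, 29.6, -6.8]
eef_rot: [179.8, -0.0, 109.4]
contact_force: [-3.7, 0.3, 11.8]
grip_width: 0.338
grip_force: 25.0
```

Contact with the board. Release gently and lift.

{"fn": "play_rows", "kwargs": {"increments": [[[0,0,-0.007],[0,0,0],1],[[0,0,-0.007],[0,0,0],-0.05],[[0,0,-0.007],[0,0,0],-0.05],[[0,0,-0.007],[0,0,0],-0.05],[[0,0,-0.05],[0,0,0],-0.05],[[0,0,-0.2],[0,0,0],-0.05],[[0,0,-0.4],[0,0,0],-0.05],[[0,0,-0.6],[0,0,0],-0.05],[[0,0,-0.75],[0,0,0],-0.05],[[0,0,-0.75],[0,0,0],-0.05]]}}

```text
time_s: 9.85
position: [585.8, 29.8, 149.6]
eef_rot: [179.1, 0.2, 109.3]
contact_force: [1.4, 0.3, 0.3]
grip_width: 0.526
grip_force: 0.0
```

```bash
cat > meas.py <<'E'
from fit import *
import sys
c=capture("wrist");np.savez("w.npz",**{k:np.array(v) for k,v in c.items()});cv2.imwrite("pics/wm.png",c["frame"][:,:,::-1])
s=sense();print(s["position"],s["eef_rot"],s["grip_width"],s["time_s"])
f=c["frame"].astype(int);ub=None
C0=np.array([565,-82.]);y=np.array([-.334,.943]);n=np.array([.943,.334])
print("C px",proj(c,[[*C0,12],[*(C0+150*y),12],[*C0,48]]).round().tolist())
m=((f.min(2)>150)).astype(np.uint8);k,l,st,ce=cv2.connectedComponentsWithStats(m)
for i in range(1,k):
    if st[i,4]>1500:print(i,st[i],ce[i].round(),cv2.minAreaRect(np.array([ray(c,u,v,18)[:2] for v,u in np.argwhere(l==i)],np.float32)))
E
python3 meas.py
```

```text
[584.03230585  29.75058218 146.55388865] [1.79330827e+02 1.18340583e-01 1.09358516e+02] 0.5244976408290364 9.9
C px [[263.0, 309.0], [254.0, 158.0], [257.0, 329.0]]
1 [    0     0   133   335 39706] [ 62. 156.] ((366.7682189941406, -18.8782958984375), (106.82325744628906, 318.4724426269531), 3.7296910285949707)
2 [  147     0   493   335 79678] [503. 144.] ((672.311279296875, 82.19577026367188), (454.7948913574219, 298.87542724609375), 19.650089263916016)
3 [ 295   97   40  215 7654] [315. 202.] ((582.0584716796875, 29.80870819091797), (32.78252029418945, 199.27725219726562), 19.37348175048828)
4 [ 155  155  113  180 9699] [213. 245.] ((505.22784423828125, -36.02545166015625), (95.17817687988281, 178.22215270996094), 20.25031852722168)
36 [ 221  348  200   10 1798] [320. 352.] ((636.2951049804688, -108.55665588378906), (207.06842041015625, 11.093147277832031), 18.699005126953125)
52 [  37  454  385   26 8990] [236. 467.] ((588.1654052734375, -292.10211181640625), (454.6837158203125, 39.746551513671875), 18.134445190429688)
```

View pics/wm.png

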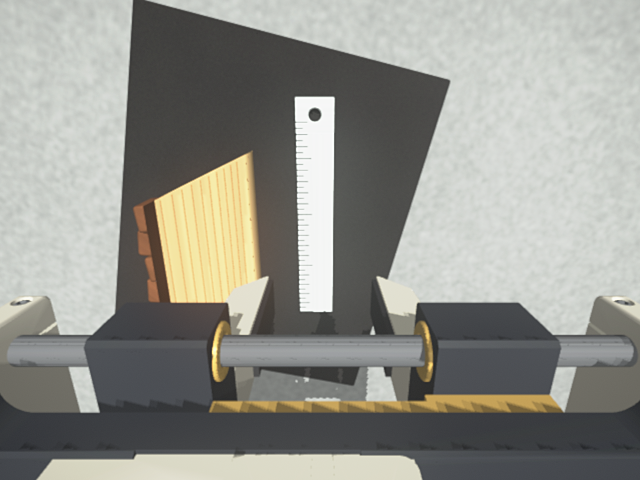

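Rule lies flat on the board: corners at (295,97), (334,97), (300,312) and (333,312). It's parallel to the face, about 37 mm off it, with the zero end level with the sample's end. Next I'll turn 90° so both open fingers push the plain edge.

```bash
python3 - <<'E'
from h import *
from fit import *
d=np.load("w.npz");c={k:d[k] for k in d}
sample(c,(175,275),(175,215))
print(np.round(sense()["joints"],1))
go([623,29,80],199.5);go([623,29,80],19.5)
E
```

```text
face yaw 20.06 end dir 18.87 corner [555.6 -53.9] [(np.int64(254), 175.5), (np.int64(261), 274.5), (175.5, np.int64(300)), (214.5, np.int64(300))]
[ -5.7  23.4   0.2 103.   -0.2  53.   14. ]
shift [-0.0674  0.1787  0.335 ] turn [ 0.0012  0.0017 -0.2504] yaw [1.7933e+02 1.2000e-01 1.0936e+02]
shift [-0.0674  0.1787  0.335 ] turn [ 0.0017 -0.0012  0.2496] yaw [1.7933e+02 1.2000e-01 1.0936e+02]
```

{"fn": "play_rows", "kwargs": {"increments": [[[-0.06,0.18,0.0],[0,0,-0.02],-1],[[-0.06,0.18,0.0],[0,0,-0.04],-1],[[-0.06,0.18,0],[0,0,-0.06],-1],[[-0.06,0.18,0],[0,0,-0.08],-1],[[-0.06,0.18,0],[0,0,-0.1],-1],[[-0.06,0.18,0],[0,0,-0.12],-1],[[-0.06,0.18,0],[0,0,-0.14],-1],[[-0.06,0.18,0],[0,0,-0.16],-1],[[-0.06,0.18,0.1],[0,0,-0.18],-1],[[-0.06,0.18,0.1],[0,0,-0.2],-1]]}}

```text
time_s: 10.73
position: [615.8, 29.9, 118.0]
eef_rot: [179.9, -0.2, -178.7]
contact_force: [-1.2, -0.4, -0.8]
grip_width: 0.998
grip_force: 0.0
```

{"fn": "play_rows", "kwargs": {"increments": [[[0,0,0.1],[0,0,-0.02],-1],[[0,0,0.2],[0,0,-0.04],-1],[[0,0,0.3],[0,0,-0.05],-1],[[0,0,0.3],[0,0,-0.05],-1],[[0,0,0.3],[0,0,-0.05],-1]]}}

```text
time_s: 11.15
position: [616.8, 29.9, 60.0]
eef_rot: [179.9, -0.1, -161.2]
contact_force: [-0.3, 0.7, 0.5]
grip_width: 1.002
grip_force: 0.0
```

```bash
python3 - <<'E'
from h import *
s=sense();print(s["position"],s["time_s"]);go([624,29,8],199.5)
E
```

```text
[616.80142302  29.92766217  59.96156372] 11.15
shift [-0.0329 -0.0165  0.2597] turn [ 0.0003 -0.0002 -0.0018] yaw [ 1.7990e+02 -7.0000e-02 -1.6116e+02]
```

{"fn": "play_rows", "kwargs": {"increments": [[[-0.033,-0.016,0.05],[0,0,-0.0018],-1],[[-0.033,-0.016,0.2],[0,0,-0.0018],-1],[[-0.033,-0.016,0.27],[0,0,-0.0018],-1],[[-0.033,-0.016,0.3],[0,0,-0.0018],-1],[[-0.033,-0.016,0.32],[0,0,-0.0018],-1],[[-0.033,-0.016,0.325],[0,0,-0.0018],-1],[[-0.033,-0.016,0.325],[0,0,-0.0018],-1]]}}

```text
time_s: 11.73
position: [626.8, 29.6, -2.6]
eef_rot: [-180.0, 0.2, -160.4]
contact_force: [0.3, -0.1, 1.1]
grip_width: 1.004
grip_force: 0.0
```

```bash
python3 - <<'E'
from h import *
C=np.array([565,-82.]);y=np.array([-.334,.943]);n=np.array([.943,.334])
s=sense();p=np.array(s["position"]);print(p,s["contact_force"],s["eef_rot"],"rel",(p[:2]-C)@n,(p[:2]-C)@y)
E
```

```text
[626.81770955  29.55603708  -2.58564896] [ 0.30629595 -0.13090562  1.11544342] [-179.99055658    0.22315121 -160.36780926] rel 95.55381649366508 84.5502279774416
```

{"fn": "play_rows", "kwargs": {"increments": [[[0.02,0,0.015],[0,0,0],-1],[[0.04,0,0.015],[0,0,0],-1],[[0.065,0,0.015],[0,0,0],-1],[[0.09,0,0.015],[0,0,0],-1],[[0.115,0,0.015],[0,0,0],-1],[[0.14,0,0.015],[0,0,0],-1],[[0.16,0,0.015],[0,0,0],-1],[[0.18,0,0.015],[0,0,0],-1],[[0.2,0,0.015],[0,0,0],-1],[[0.2,0,0.015],[0,0,0],-1]]}}

```text
time_s: 12.57
position: [587.7, 15.4, -6.3]
eef_rot: [-180.0, 0.1, -160.4]
contact_force: [0.1, -0.5, -0.3]
grip_width: 0.999
grip_force: 0.0
```

```bash
cat > chk.py <<'E'
from fit import *
C=np.array([565,-82.]);y=np.array([-.334,.943]);n=np.array([.943,.334])
s=sense();p=np.array(s["position"]);F=np.array(s["contact_force"]);print(p.round(1),np.round(s["eef_rot"],2),"rel",((p[:2]-C)@n).round(1),((p[:2]-C)@y).round(1),"Fn",(F[:2]@n).round(2),"Fz",F[2].round(2))
c=capture("scene");f=c["frame"].min(2).astype(np.uint8)
m=((f>110)).astype(np.uint8);k,l,st,ce=cv2.connectedComponentsWithStats(m)
q=proj(c,[[565,20,18]])[0]
for i in range(1,k):
    if st[i,4]>60 and np.hypot(*(ce[i]-q))<60:
        r=cv2.minAreaRect(np.array([ray(c,u,v,18)[:2] for v,u in np.argwhere(l==i)],np.float32));d=np.array(r[0])-C;print(st[i],r,"rel",(d@n).round(1),(d@y).round(1))
E
python3 chk.py
```

```text
[587.7  15.4  -6.3] [-1.8000e+02  1.3000e-01 -1.6039e+02] rel 54.0 84.3 Fn -0.1 Fz -0.25
```

```bash
cat > wr.py <<'E'
from fit import *
C=np.array([565,-82.]);y=np.array([-.334,.943]);n=np.array([.943,.334])
c=capture("wrist");cv2.imwrite("pics/wr.png",c["frame"][:,:,::-1]);np.savez("w.npz",**{k:np.array(v) for k,v in c.items()})
f=c["frame"].astype(int);m=((f.min(2)>130)&(f.max(2)-f.min(2)<40)).astype(np.uint8);k,l,st,ce=cv2.connectedComponentsWithStats(m)
for i in range(1,k):
    if st[i,4]>1000:
        P=np.array([ray(c,u,v,18)[:2] for v,u in np.argwhere(l==i)],np.float32);r=(P-C)@np.c_[n,y]
        print(st[i],"x",np.percentile(r[:,0],[.5,50,99.5]).round(1),"y",np.percentile(r[:,1],[.5,50,99.5]).round(1))
E
python3 wr.py
```

```text
[  136   214   440    66 25839] x [11.4 27.5 43.2] y [  1.  101.4 199.1]
```

View pics/wr.png

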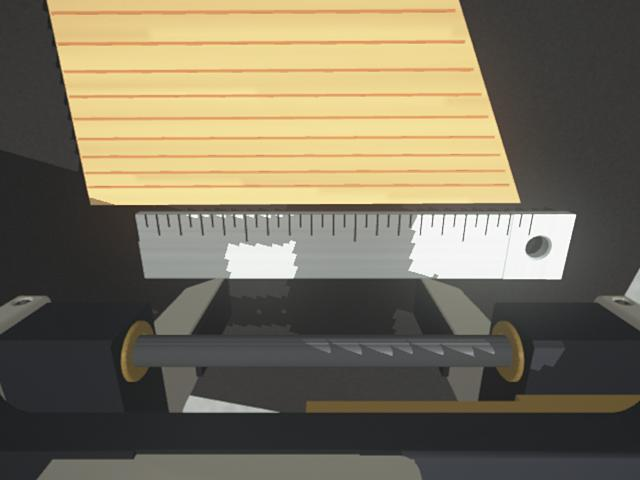

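The wrist view shows the rule being pushed squarely: it spans (137,212)–(575,278), zero end left, ticks toward the wood. The sample's corner (top edge) is at (90,204). The remaining gap is about 11 mm.

{"fn": "play_rows", "kwargs": {"increments": [[[0.015,0,0],[0,0,0],-1],[[0.03,0,0],[0,0,0],-1],[[0.04,0,0],[0,0,0],-1],[[0.045,0,0],[0,0,0],-1],[[0.045,0,0],[0,0,0],-1]]}}

```text
time_s: 13.08
position: [579.6, 12.8, -6.5]
eef_rot: [180.0, 0.1, -160.4]
contact_force: [-0.0, 0.1, -0.6]
grip_width: 1.0
grip_force: 0.0
```

```bash
python3 - <<'E'
from fit import *
C=np.array([565,-82.]);y=np.array([-.334,.943]);n=np.array([.943,.334])
d=np.load("w.npz");c={k:d[k] for k in d}
for p in ((90,204),(520,203)):
    r=ray(c,*p,48)[:2]-C;print(p,(r@n).round(1),(r@y).round(1))
E
python3 chk.py;python3 wr.py
```

```text
(90, 204) -0.1 0.9
(520, 203) -0.9 156.5
[579.6  12.8  -6.5] [ 1.7999e+02  1.4000e-01 -1.6037e+02] rel 45.4 84.5 Fn 0.0 Fz -0.61
[  138   214   438    65 21921] x [ 3.1 21.2 34.6] y [  1.  103.9 199.2]
```

{"fn": "play_rows", "kwargs": {"increments": [[[0.005,0,0],[0,0,0],-1],[[0.01,0,0],[0,0,0],-1],[[0.01,0,0],[0,0,0],-1]]}}

```text
time_s: 13.43
position: [578.1, 12.2, -6.4]
eef_rot: [180.0, 0.2, -160.4]
contact_force: [0.1, 0.4, 0.0]
grip_width: 0.998
grip_force: 0.0
```

```bash
python3 chk.py
```

```text
[578.1  12.2  -6.4] [ 1.8000e+02  1.7000e-01 -1.6037e+02] rel 43.8 84.5 Fn 0.24 Fz 0.01
```

{"fn": "play_rows", "kwargs": {"increments": [[[0.004,0,0],[0,0,0],-1],[[0.004,0,0],[0,0,0],-1],[[0.004,0,0],[0,0,0],-1]]}}

```text
time_s: 13.73
position: [577.4, 12.0, -6.4]
eef_rot: [180.0, 0.2, -160.4]
contact_force: [0.3, 0.4, -0.5]
grip_width: 1.0
grip_force: 0.1
```

```bash
python3 chk.py; python3 wr.py
```

```text
[577.4  12.   -6.4] [ 1.8000e+02  1.7000e-01 -1.6037e+02] rel 43.1 84.5 Fn 0.39 Fz -0.53
[  139   214   437    66 19976] x [ 0.7 20.1 32.5] y [  0.9 106.2 199.2]
```

{"fn": "play_rows", "kwargs": {"increments": [[[0.004,0,0],[0,0,0],-1],[[0.004,0,0],[0,0,0],-1],[[0.004,0,0],[0,0,0],-1]]}}

```text
time_s: 14.08
position: [576.7, 11.7, -6.3]
eef_rot: [180.0, 0.2, -160.4]
contact_force: [0.5, 0.2, -0.3]
grip_width: 0.999
grip_force: 0.2
```

```bash
python3 chk.py; python3 wr.py
```

```text
[576.7  11.7  -6.3] [ 180.      0.18 -160.37] rel 42.3 84.4 Fn 0.51 Fz -0.32
[  139   214   437    66 19324] x [-0.  19.8 31.7] y [  0.9 107.  199.3]
```

{"fn": "play_rows", "kwargs": {"increments": [[[0.004,0,0],[0,0,0],-1],[[0.004,0,0],[0,0,0],-1],[[0.004,0,0],[0,0,0],-1]]}}

```text
time_s: 14.43
position: [576.3, 11.6, -6.2]
eef_rot: [180.0, 0.2, -160.3]
contact_force: [1.7, -0.2, -1.0]
grip_width: 1.0
grip_force: 0.8
```

```bash
python3 chk.py; python3 wr.py
```

```text
[576.3  11.6  -6.2] [ 180.      0.22 -160.35] rel 42.0 84.5 Fn 1.5 Fz -0.97
[  139   213   437    66 19047] x [-0.9 19.6 31.4] y [  1.  107.1 199.3]
```

{"fn": "play_rows", "kwargs": {"increments": [[[0.004,0,0],[0,0,0],-1],[[0.004,0,0],[0,0,0],-1],[[0.004,0,0],[0,0,0],-1]]}}

```text
time_s: 14.78
position: [576.0, 11.5, -6.1]
eef_rot: [-180.0, 0.3, -160.4]
contact_force: [2.9, 1.3, -0.7]
grip_width: 0.999
grip_force: 1.7
```

```bash
python3 chk.py; python3 wr.py
```

```text
[576.   11.5  -6.1] [-179.99    0.26 -160.35] rel 41.6 84.5 Fn 3.21 Fz -0.67
[  140   213   435    66 18844] x [-0.9 19.4 31. ] y [  0.9 106.4 199.3]
```

{"fn": "play_rows", "kwargs": {"increments": [[[-0.03,0,0],[0,0,0],-1],[[-0.1,0,0],[0,0,0],-1],[[-0.12,0,-0.05],[0,0,0],-1],[[-0.2,0,-0.3],[0,0,0],-1],[[-0.35,0,-0.5],[0,0,0],-1],[[-0.35,0,-0.65],[0,0,0],-1],[[-0.35,0,-0.65],[0,0,0],-1],[[-0.35,0,-0.65],[0,0,0],-1]]}}

```text
time_s: 15.55
position: [643.7, 35.1, 128.4]
eef_rot: [-179.9, 0.5, -160.4]
contact_force: [-0.5, -1.1, -0.6]
grip_width: 0.995
grip_force: 0.0
```

```bash
python3 wr.py; python3 - <<'E'
from fit import *
s=sense();print(s["position"],s["eef_rot"],s["time_s"])
d=np.load("w.npz");c={k:d[k] for k in d}
C=np.array([565,-82.]);y=np.array([-.334,.943]);n=np.array([.943,.334])
P=[[*(C+a*n+b*y),z] for a,b,z in ((0,0,48),(0,0,18),(0,150,18),(32,0,18),(0,200,18))];print(proj(c,P).round())
I=c["frame"][:,:,::-1];cv2.imwrite("pics/final.png",cv2.resize(I[60:330,60:600],(800,400)))
E
```

```text
[    0     0   116   136 13019] x [-47.5 -11.3  42. ] y [-158.  -108.9  -65.7]
[    0     0   640   335 76623] x [-45.6 137.4 225.5] y [-198.9  220.8  362.8]
[  210    72   267    47 12017] x [-1.8 14.4 31.1] y [  0.6  99.3 198.9]
[  183   367   275    46 10071] x [264.8 289.6 322.1] y [-53.4  64.9 216.5]
[641.2803122   34.37738463 125.54712684] [-179.94584986    0.27226364 -160.37986114] 15.6
[[196.  69.]
 [209.  74.]
 [410.  75.]
 [213. 119.]
 [477.  75.]]
```

View pics/final.png

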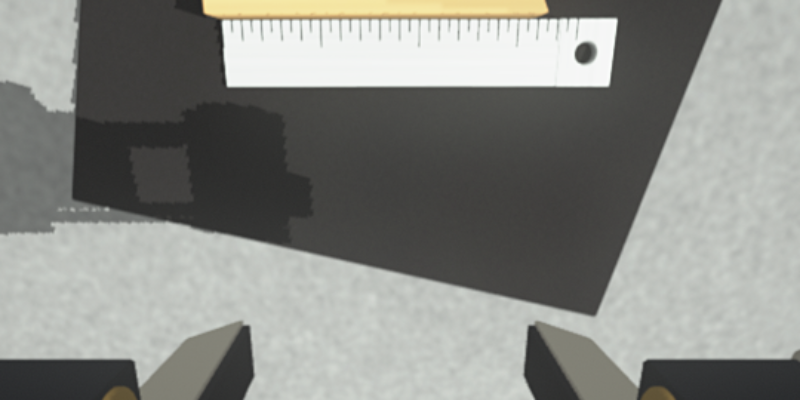

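The final view shows the graduated edge flush along the wood with no dark gap. The rule's zero end at crop (222,18) is level with the sample's end to within about 1 mm: the top corner at (204,14) maps to y≈1 mm, the rule's zero to y≈0.5 mm. The arm is clear, so I'm handing in.

```bash
python3 -c "
from station import *
print(sign_off())"
```

```text
the job is handed in; nothing more can be done
None
```

The rule lies flat on the board, marks up, with its graduated edge flush to the sawn face and its zero end within about 1 mm of the square-cut end by the wrist camera; the job is handed in at about 16 s, and no verdict came back.

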